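# Rake out the amber on the drying bed

### The job

Two lumps of raw amber lie bunched in the middle of the shallow wooden drying bed. With the small wooden peg rake, spread them along the bed into an even layer: one lump at the middle of each half of its length, touching the amber with nothing but the rake. Then put the rake down on the table or on its rest, clear of the bed.

Things in the scene. Friction and masses are not known exactly. Their poses are not given: they have to be found in the camera images.
- rake_grip (a point): Pale wooden hand rake, 70 g; point: handle centre at the balance point. x along the handle to the head, z up. Handle 14 mm square, back to x = -110 mm; 54 mm head bar and 52 mm row of five 6 mm pegs at x = +55 mm; peg tips 55 mm below the point. Starts level on its pegs on the table, its rear (x -74 to -90 mm) in the notch of a fixed dark block, 34 mm wide, 57 mm high: lift it straight up.
- bed: Shallow wooden tray fixed to the table, 296 x 100 x 24 mm outside, walls 8 mm thick, inside 280 (x) x 84 (y) mm, inner floor 8 mm above the table. Origin at the centre of its underside, x along its length (roughly away from the robot), z up. The middles of its two halves lie at x = -70 and x = +70 mm, y = 0.
- lump_a: Dark brown chunky lump of raw amber, 28 x 36 x 17 mm, about 17 g, loose in the bed. Origin at the centre of its underside, its 36 mm length roughly across the bed. At the start the two lumps' centres are 32 to 42 mm from the middle of the bed's length, one on each side, with a gap of about 30 mm or more between them.
- lump_b: Pale yellow chunky lump of raw amber, 24 x 29 x 14 mm, about 9 g, loose in the bed on the other side of the middle. Origin at the centre of its underside, its 29 mm length roughly across the bed.

How it is judged:
By the outcome, as a careful person would: the job done as asked, in the order asked, and still so for the second after the job is handed in, with the robot touching nothing.
It also fails if it takes over 58 s, if anything falls off the work surface, if the arm or the gripper's body presses on something with over 40 N, if the wrist force passes 120 N, or if a joint passes its speed limit or range.

### The arm

A 6-joint arm with a two-finger parallel gripper is mounted at the origin on a cart in front of the work surface, level with it; the furniture and walls round the work are solid. World frame = base frame: x ahead of the robot, y to its left, z up, the work surface at z = 0. Lengths are in mm, angles in rad, forces in N, time in s.
With the tool pointing down it reaches from about 275 to 1000 mm from the base axis. Payload 8.4 kg.
Tool frame: the origin (TCP) lies midway between the tips of the shut fingers; the grasp point (between the pads) lies 19 mm behind it; z points along the fingers, y is the line along which they close (so a half turn about z gives the same grasp; the last joint's range is limited). The gripper opens to 85 mm and grips with 20 to 120 N. Pads are 22 mm wide; open, the fingers measure 114 mm over their backs; the gripper's body (76 mm by 85 mm) begins 54 mm behind the grasp point. The pads swing forward as they close: fully open they stand 13 mm farther back than shut.
Start: joints at [1.3, 0.353, 1.633, -0, 1.155, -0.002], TCP at [165.983, 602.559, 231.281] pointing down, gripper open.
Joint ranges: [-2.63, 2.63], [-0.92, 2.1], [0.06, 2.66], [-1.3, 4.44], [0, 2.69], [-3.02, 3.02]. Speed limits (rad/s): [2.22, 2.22, 2.79, 3.14, 3.14, 3.14].

### API

Orientations are given as [roll, pitch, yaw] about the fixed x, y, z axes, in that order (R = Rz(yaw) Ry(pitch) Rx(roll)).
In Python, from rig import r, imaging gives the robot as it stands. The module is installed in compiled form; this text tells all that it offers.
- The arm moves only by the tool arm_command, never from a script. Its argument "deltas" is a list of rows, each an object of numbers: "hand": the finger opening in mm, from 0 to 85.4; "tx", "ty", "tz": the shift along the tool's x, y, z in mm; "wx", "wy", "wz": the turn, a rotation vector about the tool's x, y, z in rad. A call has 1 to 8 rows; each row shifts and turns the commanded pose from where the row before left it, along the tool's axes as they then stand; what a row does not reach is not made up. A row lasts 1/8 s, in which the tool goes at most 62.5 mm and 10.7 degrees, less where a joint would pass 70% of its speed; a pose out of reach is approached as far as the arm can. A call with a gripper value outside its range is refused whole. The fingers move at their own pace and stop on an object; "squeeze" is the grip in N (left out, the last holds). Time passes only in rows, so rows that do not move let the fingers close. It gives the time, the measured TCP pose, the force, the opening and the grip force at its end, in the units of the state.
- r.sense(): the state, without advancing time (a new reading comes with each control period).
- imaging.grab_frame(name): name is "scene" or "top" or "wrist"; returns a dict with "image" (480x640x3 uint8, red, green, blue), "mtx" (3x3 intrinsics, pixels), "world_to_cam" (4x4, takes a point from world to camera coordinates). Camera axes: x right, y up, looking along -z (the intrinsics and any distortion apply to the point x, -y, -z); pixel columns grow to the right and rows downward; lengths in mm; the calibration is good to about 2 mm. A picture is of the moment at which its call begins. There is no depth.
- r.sign_off(): hands the job in; it is judged then, once.
The state is a dict: "clock": time; "qpos": joint angles; "qvel": joint speeds; "joint_efforts": joint torques, N m; "eef_pos": TCP position; "tcp_rot": TCP orientation; "contact_force": force on the tool from outside, world axes, zero at the start; "wrist_torque": the same for the moment, N m; "opening": opening from 0.0 (shut) to 1.0 (fully open); "grasp_force": force on a finger pad.
Only numpy, scipy, OpenCV 4.12 (cv2) and the standard library are available. Lean on these libraries where they do the work, as an engineer would, in place of code of your own. Each camera call takes 0.05 s, during which the arm holds its last target. There are 200 camera calls.

## Working session

There is one attempt and no reset: what is moved stays moved. The work goes in short steps, Python scripts to look and compute and a tool call to move; the robot and the scene stay as the last step left them, time stands still between calls to the robot, and variables do not carry over. Pictures are saved under pics/ and viewed, at most 10 in all, crops included, and the job is handed in when it is done.

Besides the shell and the picture viewer there is one more tool, called after "Emit:" by a JSON object that holds its "fn" and its "kwargs". arm_command: Moves the arm, as the interface text tells. Its arguments: {"type":"object","properties":{"deltas":{"type":"array"},"squeeze":{"type":"number"}},"required":["deltas"]}

```bash
mkdir -p pics; cat > h.py <<'E'
from rig import r, imaging
import numpy as np, cv2
def grab(n,save=None):
    f=imaging.grab_frame(n)
    if save: cv2.imwrite('pics/'+save,cv2.cvtColor(f['image'],cv2.COLOR_RGB2BGR))
    return f
def ray(f,u,v):
    K=np.array(f['mtx']);T=np.array(f['world_to_cam']);R=T[:3,:3];t=T[:3,3]
    d=np.linalg.solve(K,[u,v,1.]);d=R.T@np.array([d[0],-d[1],-d[2]])
    return -R.T@t,d
def onz(f,u,v,z):
    c,d=ray(f,u,v);return c+d*(z-c[2])/d[2]
def tri(f1,p1,f2,p2):
    c1,d1=ray(f1,*p1);c2,d2=ray(f2,*p2)
    s=np.linalg.lstsq(np.c_[d1,-d2],c2-c1,rcond=None)[0]
    a=c1+d1*s[0];b=c2+d2*s[1];return (a+b)/2,np.linalg.norm(a-b)
def proj(f,p):
    q=np.array(f['world_to_cam'])@np.r_[p,1];q=np.array(f['mtx'])@[q[0],-q[1],-q[2]];return q[:2]/q[2]
E
python3 - <<'E'
from h import *
np.set_printoptions(precision=3,suppress=True)
s=r.sense();print(s)
import pickle
F={}
for n in("scene","top","wrist"):
    F[n]=grab(n,n+'0.png');T=np.array(F[n]['world_to_cam']);print(n,-T[:3,:3].T@T[:3,3],F[n]['mtx'][0])
pickle.dump(F,open('f0.pkl','wb'))
E
```

```text
{'clock': 0.0, 'qpos': array([ 1.3  ,  0.354,  1.634,  0.   ,  1.155, -0.002]), 'qvel': array([ 0.001, -0.   ,  0.001,  0.001, -0.   , -0.   ]), 'joint_efforts': array([ -0.   , -60.526, -34.207,  -0.   ,   0.009,   0.   ]), 'eef_pos': array([165.836, 602.121, 230.551]), 'tcp_rot': array([-3.14 , -0.   ,  2.873]), 'contact_force': array([ 0.318, -0.308,  0.903]), 'wrist_torque': array([ 0.03 , -0.002,  0.023]), 'grasp_force': 0.0, 'opening': 1.00024104059345}
scene [ 57.914 282.406 552.867] [589.009   0.    325.822]
top [ 524.527 -160.127  909.577] [478.19    0.    321.023]
wrist [ 95.437 620.466 372.986] [337.456   0.    317.114]
```

View pics/top0.png

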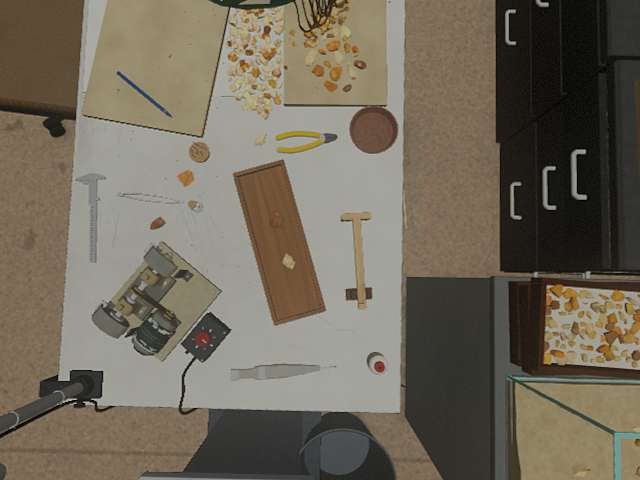

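View pics/scene0.png

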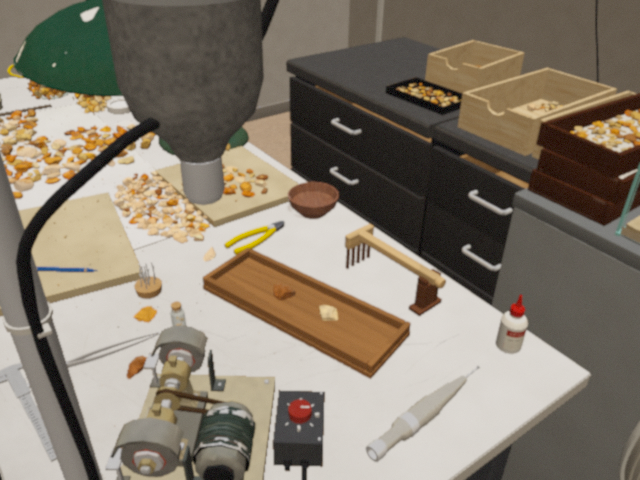

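The top view shows the bed with corners near (234,174), (283,161), (326,312) and (276,324). The brown lump is at (277,219) and the pale one at (289,261). The rake's head is at (356,216) and its tail at (362,307), on the dark block at (359,294). Next I'll measure these with masks.

```bash
python3 - <<'E'
from h import *
import pickle
np.set_printoptions(precision=1,suppress=True)
F=pickle.load(open('f0.pkl','rb'));ft,fs=F['top'],F['scene']
def big(m,roi):
    z=np.zeros(m.shape,np.uint8);x0,y0,x1,y1=roi;z[y0:y1,x0:x1]=m[y0:y1,x0:x1]
    c,_=cv2.findContours(z,cv2.RETR_EXTERNAL,cv2.CHAIN_APPROX_NONE);return max(c,key=cv2.contourArea)
def hsv(f):return cv2.cvtColor(f['image'],cv2.COLOR_RGB2HSV).astype(int)
H=hsv(ft);S=hsv(fs)
for p in[(260,200),(277,219),(289,261),(359,250),(359,294),(340,150),(250,250)]:print(p,H[p[1],p[0]])
for p in[(350,330),(283,292),(329,313),(400,260),(428,290)]:print('s',p,S[p[1],p[0]])
def quad(c):
    h=cv2.convexHull(c);return cv2.approxPolyN(h,4).reshape(-1,2) if hasattr(cv2,'approxPolyN') else cv2.boxPoints(cv2.minAreaRect(c))
m=((H[...,1]>90)&(H[...,2]<190)).astype(np.uint8)
c=big(m,(222,150,335,335));q=quad(c);print('bedtop',q)
for z in(0,24):
    P=np.array([onz(ft,*p,z) for p in q]);print(z,P[:,:2],np.linalg.norm(P-np.roll(P,1,0),axis=1),P.mean(0))
m=((S[...,1]>90)&(S[...,2]<200)).astype(np.uint8)
c2=big(m,(195,240,415,380));print('bedscene',quad(c2))
# rake handle in top
m=((H[...,1]>50)&(H[...,2]>140)).astype(np.uint8)
c=big(m,(336,205,380,315));
z=np.zeros(m.shape,np.uint8);cv2.drawContours(z,[c],-1,1,-1)
for y in range(208,314,6):
    xs=np.flatnonzero(z[y]);print(y,xs.min() if len(xs) else None,xs.max() if len(xs) else None,end=';')
im=cv2.cvtColor(ft['image'],cv2.COLOR_RGB2BGR)[150:340,220:390];a=cv2.resize(im,None,fx=3,fy=3,interpolation=cv2.INTER_CUBIC)
cv2.imwrite('pics/topz.png',a)
im=cv2.cvtColor(fs['image'],cv2.COLOR_RGB2BGR)[215:385,195:460];cv2.imwrite('pics/scz.png',cv2.resize(im,None,fx=3,fy=3,interpolation=cv2.INTER_CUBIC))
E
```

```text
(260, 200) [ 14 132 120]
(277, 219) [ 15 124 117]
(289, 261) [ 21  81 166]
(359, 250) [ 19  95 155]
(359, 294) [ 18  97 155]
(340, 150) [ 26  11 164]
(250, 250) [ 23  13 159]
s (350, 330) [ 15 161 160]
s (283, 292) [ 14 188 157]
s (329, 313) [ 20  77 211]
s (400, 260) [ 17 123 158]
s (428, 290) [ 11 177  65]
bedtop [[325 310]
 [274 325]
 [233 173]
 [283 159]]
0 [[ 459.5 -173.9]
 [ 429.2  -78.8]
 [ 716.6    9.8]
 [ 746.6  -85.7]] [300.4  99.8 300.8 100. ] [588.  -82.1   0. ]
24 [[ 461.2 -173.5]
 [ 431.7  -80.9]
 [ 711.6    5.3]
 [ 740.7  -87.6]] [292.5  97.2 292.9  97.4] [586.3 -84.2  24. ]
bedscene [[415 327]
 [370 377]
 [196 284]
 [254 234]]
208 None None;214 342 370;220 354 359;226 354 360;232 354 360;238 355 361;244 355 361;250 356 361;256 356 362;262 356 362;268 357 363;274 357 363;280 357 363;286 358 363;292 358 364;298 359 364;304 359 365;310 None None;
```

View pics/topz.png

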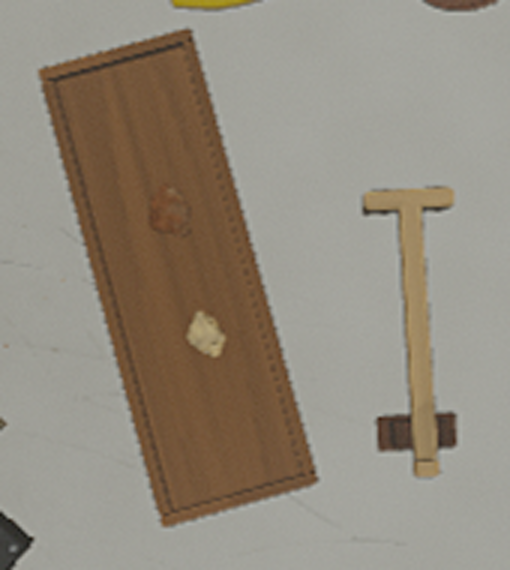

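View pics/scz.png

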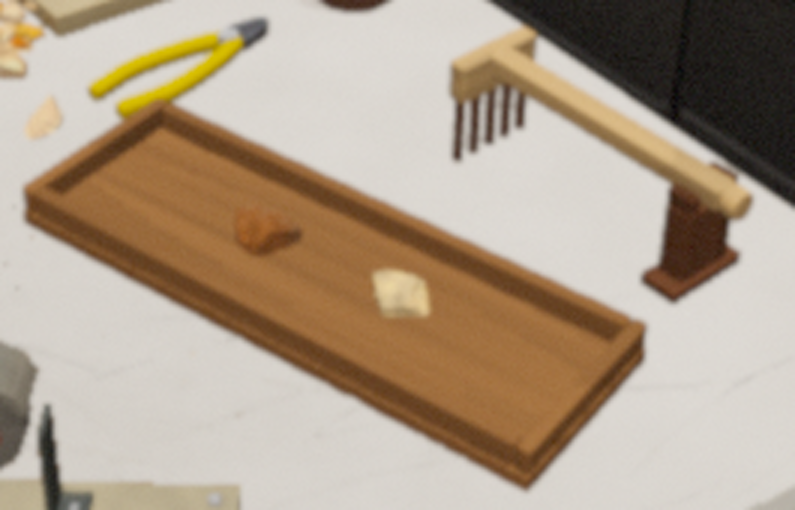

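The zoomed top view gives the bed rim corners, the brown lump at zoomed (171,210) and the pale lump at (207,334). The zoomed scene view shows the rake level, with the head bar from (452,66) to (532,30) and the tail at (740,195).

```bash
python3 - <<'E'
from h import *
import pickle
np.set_printoptions(precision=1,suppress=True)
F=pickle.load(open('f0.pkl','rb'));ft,fs=F['top'],F['scene']
T=lambda u,v:((u+.5)/3-.5+220,(v+.5)/3-.5+150)
S=lambda u,v:((u+.5)/3-.5+195,(v+.5)/3-.5+215)
q=[(41,72),(189,31),(317,480),(166,523)];sq=[(27,188),(162,103),(644,327),(525,462)]
for a,b in zip(q,sq): print('rim',*tri(ft,T(*a),fs,S(*b)),onz(ft,*T(*a),24))
P=np.array([onz(ft,*T(*a),24) for a in q]);print('c',P.mean(0))
c=P.mean(0);ax=(P[0]+P[1]-P[2]-P[3]);yaw=np.arctan2(ax[1],ax[0]);print('yaw',yaw)
R=np.array([[np.cos(yaw),np.sin(yaw)],[-np.sin(yaw),np.cos(yaw)]])
for n,a,b,h in(('brown',(171,210),(262,230),16),('pale',(207,334),(402,292),15)):
    p=onz(ft,*T(*a),h);p2=onz(fs,*S(*b),h);print(n,p,p2,'bed',R@(p-c)[:2],R@(p2-c)[:2],*tri(ft,T(*a),fs,S(*b)))
for n,a,b in(('y+far',(363,190),(452,66)),('y-far',(453,186),(532,29)),('tail',(426,473),(740,195))):print(n,*tri(ft,T(*a),fs,S(*b)))
for y,x in((232,357),(262,359),(286,360.5)):print(onz(ft,x,y,62))
s=r.sense();print(s['eef_pos'],s['tcp_rot'])
E
```

```text
rim [710.8   5.3  23.3] 1.2450762889174223 [710.3   4.6  24. ]
rim [739.4 -86.9  21.4] 0.04507220238654057 [738.8 -87.1  24. ]
rim [ 462.2 -173.6   21.7] 1.5132332992679993 [ 461.8 -174.1   24. ]
rim [433.7 -81.   16.3] 2.830889777361664 [433.5 -82.7  24. ]
c [586.1 -84.8  24. ]
yaw 0.3050173707769104
brown [626.5 -78.7  16. ] [625.4 -75.1  16. ] bed [40.4 -6.3] [40.4 -2.5] [627.5 -77.7  13.2] 2.1192664023365775
pale [ 549.6 -103.6   15. ] [ 550.7 -103.6   15. ] bed [-40.5  -6.9] [-39.4  -7.3] [ 549.8 -103.4   15.8] 0.7541784325285957
y+far [ 636.1 -197.4   59.1] 1.4450540630609066
y-far [ 639.  -251.8   60.3] 3.5582426739192883
tail [ 470.9 -236.6   62.9] 1.827118719955718
[ 602.9 -226.6   62. ]
[ 549.6 -231.1   62. ]
[ 507.4 -234.6   62. ]
[165.9 602.2 230.7] [-3.1 -0.   2.9]
```

```bash
python3 - <<'E'
from h import *
import pickle
np.set_printoptions(precision=2,suppress=True)
F=pickle.load(open('f0.pkl','rb'));fs=F['scene'];ft=F['top']
for p in((200,190),(190,20),(20,250),(120,60),(262,60)):
    c,d=ray(fs,*p);d/=np.linalg.norm(d);print(p,d)
    for t in range(50,500,50):
        X=c+d*t;u=proj(ft,X);print(t,X,u, 'in' if 0<u[0]<640 and 0<u[1]<480 else '')
print(onz(ft,85,385,0),onz(ft,10,425,300))
E
```

```text
(200, 190) [ 0.81 -0.35 -0.48]
50 [ 98.18 264.77 529.05] [-288.2   855.91] 
100 [138.45 247.13 505.23] [-219.77  761.91] 
150 [178.72 229.49 481.41] [-160.66  680.7 ] 
200 [218.99 211.85 457.6 ] [-109.09  609.85] 
250 [259.26 194.21 433.78] [-63.69 547.49] 
300 [299.53 176.58 409.96] [-23.44 492.19] 
350 [339.8  158.94 386.14] [ 12.51 442.8 ] in
400 [380.07 141.3  362.33] [ 44.81 398.43] in
450 [420.34 123.66 338.51] [ 73.98 358.36] in
(190, 20) [ 0.89 -0.4  -0.23]
50 [102.23 262.25 541.46] [-306.47  871.24] 
100 [146.54 242.1  530.06] [-249.96  784.7 ] 
150 [190.86 221.95 518.65] [-198.16  705.36] 
200 [235.18 201.8  507.25] [-150.49  632.35] 
250 [279.49 181.65 495.84] [-106.49  564.95] 
300 [323.81 161.5  484.44] [-65.74 502.54] 
350 [368.12 141.35 473.03] [-27.89 444.57] 
400 [412.44 121.2  461.63] [  7.34 390.6 ] in
450 [456.75 101.05 450.22] [ 40.24 340.23] in
(20, 250) [ 0.85 -0.08 -0.51]
50 [100.62 278.65 527.14] [-303.72  848.58] 
100 [143.33 274.9  501.42] [-249.15  749.42] 
150 [186.04 271.15 475.69] [-202.45  664.56] 
200 [228.75 267.39 449.97] [-162.03  591.12] 
250 [271
[... 435 characters left out ...]
.49 209.1  483.02] [-124.77  546.34] 
300 [332.21 194.44 469.05] [-88.29 483.49] 
350 [377.92 179.78 455.08] [-54.75 425.69] 
400 [423.64 165.12 441.11] [-23.8  372.36] 
450 [469.35 150.46 427.14] [  4.85 323.  ] in
(262, 60) [ 0.82 -0.49 -0.29]
50 [ 99.01 257.84 538.45] [-295.12  871.12] 
100 [140.1  233.27 524.04] [-229.29  785.82] 
150 [181.19 208.7  509.62] [-169.8   708.73] 
200 [222.29 184.14 495.21] [-115.77  638.71] 
250 [263.38 159.57 480.79] [-66.49 574.84] 
300 [304.47 135.   466.38] [-21.34 516.34] 
350 [345.57 110.43 451.96] [ 20.15 462.56] in
400 [386.66  85.86 437.55] [ 58.44 412.96] in
450 [427.75  61.3  423.13] [ 93.86 367.05] in
[310.51 268.23   0.  ] [330.6  216.19 300.  ]
```

View pics/wrist0.png

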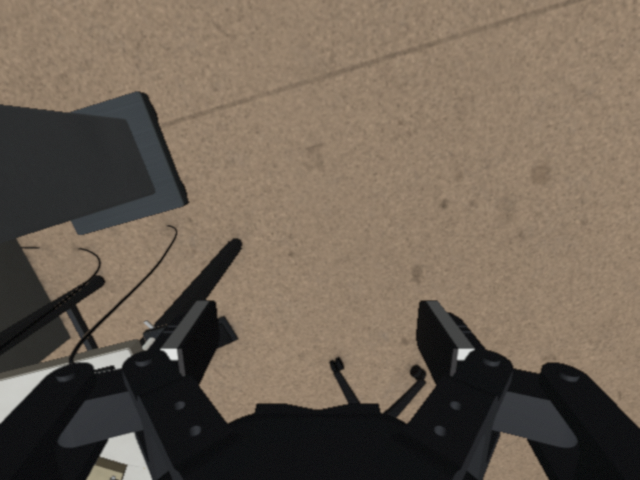

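```bash
python3 - <<'E'
from h import *
import pickle
np.set_printoptions(precision=0,suppress=True)
F=pickle.load(open('f0.pkl','rb'));fs=F['scene'];ft=F['top'];fw=F['wrist']
for z in(0,100,200,300,400,500,600): print(z,[proj(F[n],np.array([310,268,z])) for n in('scene','top','wrist')])
print(onz(fw,140,345,0),onz(fw,220,330,0),onz(fw,240,240,0), np.array(fw['world_to_cam'])[:3,:3])
g=lambda im:np.clip((im[...,::-1]/255.)**.5*255,0,255).astype(np.uint8)
a=cv2.resize(g(fs['image'])[0:480,0:320],(400,600));b=cv2.resize(g(fw['image'])[200:480,0:260],(400,430));c=cv2.resize(g(ft['image'])[350:480,0:300],(400,170))
cv2.imwrite('pics/comp.png',np.hstack([a,np.vstack([b,c])]))
E
```

```text
0 [array([141., 657.]), array([ 85., 385.]), array([103., 380.])]
100 [array([120., 596.]), array([ 56., 399.]), array([ 43., 445.])]
200 [array([ 93., 517.]), array([ 18., 417.]), array([-61., 561.])]
300 [array([ 55., 411.]), array([-33., 441.]), array([-292.,  817.])]
400 [array([  2., 258.]), array([-105.,  475.]), array([-1254.,  1881.])]
500 [array([-81.,  21.]), array([-214.,  526.]), array([ 3050., -2882.])]
600 [array([-226., -393.]), array([-397.,  612.]), array([1049., -667.])]
[274. 337.   0.] [281. 443.   0.] [176. 505.   0.] [[ 0.  1. -0.]
 [-1.  0. -0.]
 [-0.  0.  1.]]
```

View pics/comp.png

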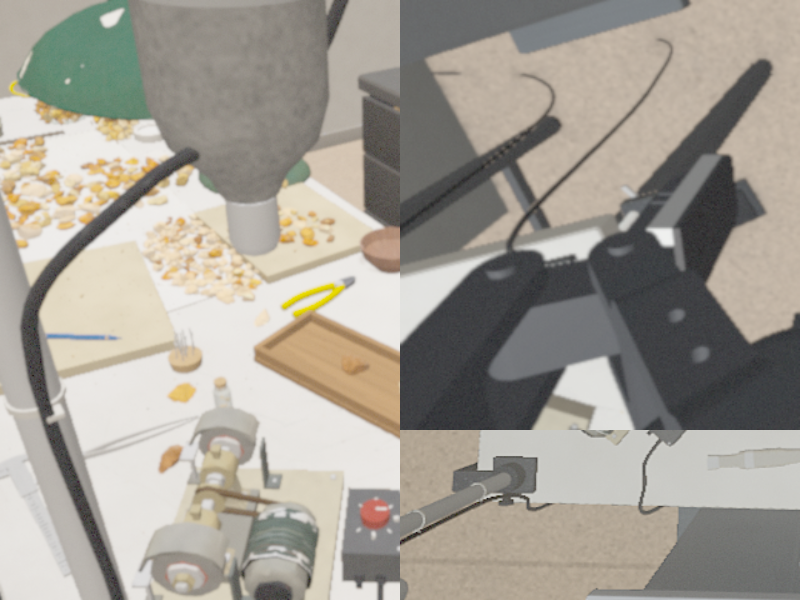

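The composite shows a vertical pole clamped near (310,268). A motor hangs from it at about (295,170), with its lower end around z≈410. The straight swing to the rake would hit both, so I'll retract and lower the tool first, then pass inside the pole and under the motor.

Emit:
{"fn": "arm_command", "kwargs": {"deltas": [{"ty": -45, "tz": 12}, {"ty": -45, "tz": 12}, {"ty": -45, "tz": 12}, {"ty": -45, "tz": 12}, {"ty": -45, "tz": 12}, {"ty": -45, "tz": 12}, {"ty": -30, "tz": 12}, {"ty": -20, "tz": 10}]}}

```text
schema error: expected keys hand, tx, ty, tz, wx, wy, wz
```

```bash
python3 - <<'E'
from h import *
np.set_printoptions(precision=3,suppress=True)
s=r.sense();print(s['clock'],s['qpos'],s['eef_pos'],np.hypot(*s['eef_pos'][:2]),s['tcp_rot'],s['contact_force'])
E
```

```text
0.15 [ 1.3    0.354  1.634  0.     1.155 -0.002] [165.858 602.219 230.717] 624.6410319583487 [-3.141 -0.     2.873] [ 0.124 -0.064 -0.302]
```

All seven keys are required in each row.

Emit:
{"fn": "arm_command", "kwargs": {"deltas": [{"hand": 85, "tx": 0, "ty": -45, "tz": 12, "wx": 0, "wy": 0, "wz": 0}, {"hand": 85, "tx": 0, "ty": -45, "tz": 12, "wx": 0, "wy": 0, "wz": 0}, {"hand": 85, "tx": 0, "ty": -45, "tz": 12, "wx": 0, "wy": 0, "wz": 0}, {"hand": 85, "tx": 0, "ty": -45, "tz": 12, "wx": 0, "wy": 0, "wz": 0}, {"hand": 85, "tx": 0, "ty": -45, "tz": 12, "wx": 0, "wy": 0, "wz": 0}, {"hand": 85, "tx": 0, "ty": -45, "tz": 12, "wx": 0, "wy": 0, "wz": 0}, {"hand": 85, "tx": 0, "ty": -30, "tz": 12, "wx": 0, "wy": 0, "wz": 0}, {"hand": 85, "tx": 0, "ty": -20, "tz": 10, "wx": 0, "wy": 0, "wz": 0}]}}

```text
clock: 1.15
eef_pos: [80.5, 292.3, 136.8]
tcp_rot: [-3.141, -0.0, 2.873]
contact_force: [0.5, 0.3, 0.3]
opening: 0.994
grasp_force: 0.0
```

```bash
python3 - <<'E'
from h import *
from scipy.optimize import lstsq if False else least_squares
E
python3 - <<'E'
from h import *
np.set_printoptions(precision=3,suppress=True)
s=r.sense();print(s['clock'],s['qpos'],s['eef_pos'],np.hypot(*s['eef_pos'][:2]),s['tcp_rot'],s['contact_force'])
# planar fit: r=a+L1 s1+L2 s2 ; z=h+L1 c1+L2 c2 - Lt
A=[];b=[]
for q,(rr,z) in((np.array([.354,1.634]),(624.6,230.7)),(s['qpos'][1:3],(np.hypot(*s['eef_pos'][:2]),s['eef_pos'][2]))):
    t1=q[0];t2=q.sum();A+=[[np.sin(t1),np.sin(t2),0],[np.cos(t1),np.cos(t2),1]];b+=[rr,z]
print(np.linalg.lstsq(np.array(A),np.array(b),rcond=None))
E
```

```text
1.15 [ 1.297 -0.027  2.356  0.     0.813 -0.005] [ 80.518 292.33  136.795] 303.21599666692214 [-3.141 -0.     2.873] [0.507 0.297 0.313]
(array([ 630.076,  443.747, -184.194]), array([31.825]), np.int32(3), array([2.146, 1.168, 0.168]))  File "<stdin>", line 2
    from scipy.optimize import lstsq if False else least_squares
                                     ^^
SyntaxError: invalid syntax
```

Emit:
{"fn": "arm_command", "kwargs": {"deltas": [{"hand": 85, "tx": 0, "ty": 0, "tz": 0, "wx": -0.18, "wy": 0, "wz": 0}, {"hand": 85, "tx": 0, "ty": 0, "tz": 0, "wx": -0.18, "wy": 0, "wz": 0}, {"hand": 85, "tx": 0, "ty": 0, "tz": 0, "wx": 0, "wy": 0, "wz": 0}]}}

```text
clock: 1.52
eef_pos: [80.0, 290.7, 136.0]
tcp_rot: [2.784, -0.0, 2.873]
contact_force: [-0.1, -0.5, -0.0]
opening: 0.994
grasp_force: 0.0
```

```bash
cat >> h.py <<'E'
from scipy.optimize import least_squares
def planar(p,q):
    a,h,L1,L2,Lt=p;t1=q[1];t2=t1+q[2];t3=t2+q[4]
    E=np.array([a+L1*np.sin(t1),h+L1*np.cos(t1)]);W=E+L2*np.array([np.sin(t2),np.cos(t2)])
    return E,W,W+Lt*np.array([np.sin(t3),np.cos(t3)])
E
python3 - <<'E'
from h import *
np.set_printoptions(precision=3,suppress=True)
s=r.sense();q=s['qpos'];print(s['clock'],q,s['eef_pos'],np.hypot(*s['eef_pos'][:2]),s['tcp_rot'])
D=[([0,.354,1.634,0,1.155],(624.6,230.7)),([0,-.027,2.356,0,.813],(303.2,136.8)),(q,(np.hypot(*s['eef_pos'][:2]),s['eef_pos'][2]))]
g=least_squares(lambda p:np.r_[np.concatenate([planar(p,q)[2]-t for q,t in D]),p[0]*.05],[0,200,600,450,250]);print(g.x,g.fun)
for d in D:print(planar(g.x,d[0]))
E
```

```text
1.525 [ 1.294 -0.225  2.581  0.007  0.428 -0.014] [ 80.042 290.679 135.981] 301.49832087244545 [ 2.784 -0.     2.873]
[-19.39  203.608 625.424 467.819 370.11 ] [-0.014 -0.121  0.046  0.213  0.017 -0.093 -0.969]
(array([197.415, 790.251]), array([625.107, 600.689]), array([624.586, 230.579]))
(array([-36.274, 828.804]), array([303.396, 507.123]), array([303.246, 137.013]))
(array([-158.905,  813.272]), array([172.025, 482.607]), array([301.515, 135.888]))
```

The fit puts the wrist joint at r=172 mm, well inside the motor and the pole. I'll narrow the fingers and swing round at r≈301.

Emit:
{"fn": "arm_command", "kwargs": {"deltas": [{"hand": 20, "tx": -10, "ty": 0, "tz": 0, "wx": 0, "wy": -0.012, "wz": 0.031}, {"hand": 20, "tx": -51, "ty": -4.1, "tz": -1.5, "wx": 0, "wy": -0.0594, "wz": 0.1593}, {"hand": 20, "tx": -51, "ty": -4.1, "tz": -1.5, "wx": 0, "wy": -0.0594, "wz": 0.1593}, {"hand": 20, "tx": -51, "ty": -4.1, "tz": -1.5, "wx": 0, "wy": -0.0594, "wz": 0.1593}, {"hand": 20, "tx": -51, "ty": -4.1, "tz": -1.5, "wx": 0, "wy": -0.0594, "wz": 0.1593}, {"hand": 20, "tx": -51, "ty": -4.1, "tz": -1.5, "wx": 0, "wy": -0.0594, "wz": 0.1593}, {"hand": 20, "tx": -51, "ty": -4.1, "tz": -1.5, "wx": 0, "wy": -0.0594, "wz": 0.1593}, {"hand": 20, "tx": -51, "ty": -4.1, "tz": -1.5, "wx": 0, "wy": -0.0594, "wz": 0.1593}]}}

```text
clock: 2.52
eef_pos: [304.3, 25.3, 137.7]
tcp_rot: [2.784, -0.003, 1.642]
contact_force: [1.1, -0.0, -0.2]
opening: 0.234
grasp_force: 0.0
```

```bash
python3 - <<'E'
from h import *
np.set_printoptions(precision=3,suppress=True)
s=r.sense();q=s['qpos'];print(s['clock'],q,s['eef_pos'],np.hypot(*s['eef_pos'][:2]),s['tcp_rot'])
E
```

```text
2.525 [ 0.077 -0.221  2.573  0.001  0.432  0.005] [304.251  25.273 137.735] 305.29878423037627 [ 2.784 -0.003  1.642]
```

```bash
cat >> h.py <<'E'
from scipy.spatial.transform import Rotation as Ro, Slerp
def plan(p,rpy,n,start=None):
    s=r.sense();p0,e0=(s['eef_pos'],s['tcp_rot']) if start is None else start
    R0=Ro.from_euler('xyz',e0);R1=Ro.from_euler('xyz',rpy);w=(R0.inv()*R1).as_rotvec()
    for i in range(n):
        Ri=R0*Ro.from_rotvec(w*i/n);d=Ri.inv().apply((np.array(p)-p0)/n)
        print(i,np.round(d,1),np.round(w/n,3))
E
python3 - <<'E'
from h import *
plan([575,-228,190],[np.pi,0,.084],11)
E
```

```text
0 [-24.7  23.1   3.5] [ 0.025 -0.026  0.14 ]
1 [-21.1  26.4   3.5] [ 0.025 -0.026  0.14 ]
2 [-17.2  29.2   3.2] [ 0.025 -0.026  0.14 ]
3 [-12.8  31.4   2.9] [ 0.025 -0.026  0.14 ]
4 [-8.3 32.9  2.3] [ 0.025 -0.026  0.14 ]
5 [-3.5 33.8  1.6] [ 0.025 -0.026  0.14 ]
6 [ 1.3 34.   0.8] [ 0.025 -0.026  0.14 ]
7 [ 6.  33.5 -0.2] [ 0.025 -0.026  0.14 ]
8 [10.6 32.3 -1.2] [ 0.025 -0.026  0.14 ]
9 [15.  30.5 -2.4] [ 0.025 -0.026  0.14 ]
10 [19.  28.  -3.5] [ 0.025 -0.026  0.14 ]
```

Emit:
{"fn": "arm_command", "kwargs": {"deltas": [{"hand": 85, "tx": -25, "ty": 23, "tz": 3.5, "wx": 0.025, "wy": -0.026, "wz": 0.14}, {"hand": 85, "tx": -21, "ty": 26, "tz": 3.5, "wx": 0.025, "wy": -0.026, "wz": 0.14}, {"hand": 85, "tx": -17, "ty": 29, "tz": 3, "wx": 0.025, "wy": -0.026, "wz": 0.14}, {"hand": 85, "tx": -13, "ty": 31, "tz": 3, "wx": 0.025, "wy": -0.026, "wz": 0.14}, {"hand": 85, "tx": -8, "ty": 33, "tz": 2, "wx": 0.025, "wy": -0.026, "wz": 0.14}, {"hand": 85, "tx": -3.5, "ty": 34, "tz": 1.5, "wx": 0.025, "wy": -0.026, "wz": 0.14}, {"hand": 85, "tx": 1, "ty": 34, "tz": 1, "wx": 0.025, "wy": -0.026, "wz": 0.14}, {"hand": 85, "tx": 6, "ty": 33.5, "tz": 0, "wx": 0.025, "wy": -0.026, "wz": 0.14}]}}

```text
clock: 3.52
eef_pos: [500.7, -157.8, 175.0]
tcp_rot: [3.049, -0.056, 0.507]
contact_force: [0.1, 0.1, 0.5]
opening: 0.994
grasp_force: 0.0
```

Emit:
{"fn": "arm_command", "kwargs": {"deltas": [{"hand": 85, "tx": 11, "ty": 32, "tz": -1, "wx": 0.025, "wy": -0.026, "wz": 0.14}, {"hand": 85, "tx": 15, "ty": 30, "tz": -2.5, "wx": 0.025, "wy": -0.026, "wz": 0.14}, {"hand": 85, "tx": 19, "ty": 28, "tz": -3.5, "wx": 0.025, "wy": -0.026, "wz": 0.14}, {"hand": 85, "tx": 0, "ty": 0, "tz": 0, "wx": 0, "wy": 0, "wz": 0}, {"hand": 85, "tx": 0, "ty": 0, "tz": 0, "wx": 0, "wy": 0, "wz": 0}]}}

```text
clock: 4.15
eef_pos: [572.5, -223.7, 188.6]
tcp_rot: [3.136, 0.002, 0.09]
contact_force: [-0.9, -0.0, 0.0]
opening: 0.993
grasp_force: 0.0
```

```bash
python3 - <<'E'
from h import *
np.set_printoptions(precision=3,suppress=True)
s=r.sense();q=s['qpos'];print(s['clock'],q,s['eef_pos'],s['tcp_rot'])
f=grab('wrist','w1.png')
import pickle;pickle.dump(f,open('w1.pkl','wb'))
for n,p in(('grip',[578,-228.5,62]),('tail',[471,-236.6,62]),('headfar',[637.5,-224.5,62])):print(n,proj(f,np.array(p)))
E
```

```text
4.15 [-0.372  0.379  1.697 -0.006  1.065  1.112] [ 572.542 -223.731  188.56 ] [3.136 0.002 0.09 ]
grip [320.854 227.378]
tail [318.684 341.295]
headfar [322.938 152.256]
```

View pics/w1.png

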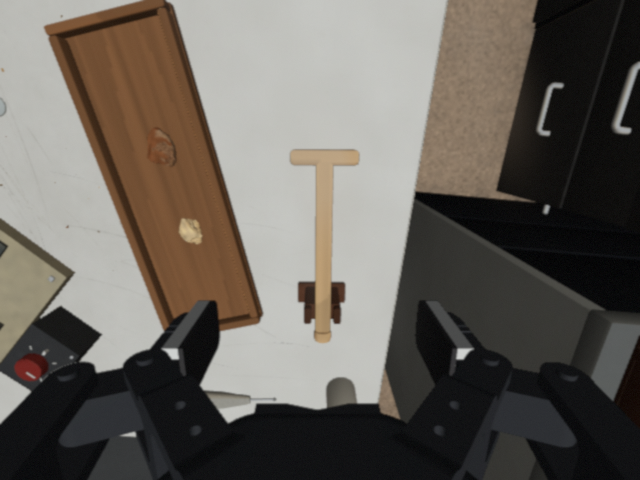

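The wrist view shows the rake clearly: head bar at (324,157), tail end at (323,342). It also shows the bed, the brown lump at (161,147) and the pale lump at (191,231). I'll refine the measurements from this view.

```bash
python3 - <<'E'
from h import *
import pickle
np.set_printoptions(precision=2,suppress=True)
f=pickle.load(open('w1.pkl','rb'));F=pickle.load(open('f0.pkl','rb'));ft=F['top']
H=cv2.cvtColor(f['image'],cv2.COLOR_RGB2HSV).astype(int)
m=((H[...,1]>60)&(H[...,2]>120)&(H[...,0]<30)).astype(np.uint8);z=np.zeros_like(m);z[140:350,285:365]=m[140:350,285:365]
rows=[(y,np.flatnonzero(z[y]).min(),np.flatnonzero(z[y]).max()) for y in list(range(175,275,10))]
print(rows)
ys=np.flatnonzero(z[:,315:332].sum(1)>4);print('rows',ys.min(),ys.max())
k=np.polyfit([a[0] for a in rows],[(a[1]+a[2])/2 for a in rows],1)
P=[onz(f,np.polyval(k,y),y,62) for y in(ys.min(),ys.max()+1)];print(P)
d=P[0]-P[1];print('yaw',np.arctan2(d[1],d[0]),np.linalg.norm(d),'grip',P[1]+d/np.linalg.norm(d)*110)
print('width mm',np.mean([onz(f,a[1]-.5,a[0],62)[1]-onz(f,a[2]+.5,a[0],62)[1] for a in rows]))
# heights by two views: head far edge, tail
T=lambda u,v:((u+.5)/3-.5+220,(v+.5)/3-.5+150)
print('tail',tri(f,(np.polyval(k,ys.max()),ys.max()),ft,T(426,474)),'head',tri(f,(np.polyval(k,ys.min()),ys.min()),ft,T(409,188)))
print('lumps',tri(f,(161,147),ft,T(171,210)),tri(f,(191,231),ft,T(207,334)))
q=[(47,30),(165,0),(261,318),(170,333)]
for p in q:print(onz(f,*p,24))
E
```

```text
[(175, np.int64(317), np.int64(332)), (185, np.int64(317), np.int64(331)), (195, np.int64(317), np.int64(331)), (205, np.int64(316), np.int64(331)), (215, np.int64(316), np.int64(331)), (225, np.int64(316), np.int64(331)), (235, np.int64(316), np.int64(331)), (245, np.int64(316), np.int64(330)), (255, np.int64(316), np.int64(330)), (265, np.int64(316), np.int64(330))]
rows 150 342
[array([ 639.29, -225.64,   62.  ]), array([ 469.45, -239.47,   62.  ])]
yaw 0.08126562177867924 170.39486609150936 grip [ 579.09 -230.54   62.  ]
width mm 12.601262554732367
tail (array([ 469.42, -238.49,   60.22]), np.float64(2.0583641075649743)) head (array([ 639.21, -225.37,   52.47]), np.float64(1.137492196370839))
lumps (array([627.17, -78.22,  10.02]), np.float64(0.09909014492123701)) (array([ 549.57, -103.36,    8.54]), np.float64(0.4804585431407163))
[709.88   1.76  24.  ]
[739.15 -92.14  24.  ]
[ 468.26 -178.26   24.  ]
[442.72 -85.62  24.  ]
```

Emit:
{"fn": "arm_command", "kwargs": {"deltas": [{"hand": 85, "tx": 3, "ty": 3.5, "tz": 35, "wx": 0, "wy": 0, "wz": 0.009}, {"hand": 85, "tx": 3, "ty": 3.5, "tz": 35, "wx": 0, "wy": 0, "wz": 0}, {"hand": 85, "tx": 0, "ty": 0, "tz": 35, "wx": 0, "wy": 0, "wz": 0}, {"hand": 85, "tx": 0, "ty": 0, "tz": 25, "wx": 0, "wy": 0, "wz": 0}, {"hand": 85, "tx": 0, "ty": 0, "tz": 15, "wx": 0, "wy": 0, "wz": 0}, {"hand": 85, "tx": 0, "ty": 0, "tz": 6, "wx": 0, "wy": 0, "wz": 0}, {"hand": 85, "tx": 0, "ty": 0, "tz": 0, "wx": 0, "wy": 0, "wz": 0}, {"hand": 85, "tx": 0, "ty": 0, "tz": 0, "wx": 0, "wy": 0, "wz": 0}]}}

```text
clock: 5.2
eef_pos: [580.0, -230.9, 39.6]
tcp_rot: [3.135, -0.002, 0.081]
contact_force: [0.2, 0.0, 0.2]
opening: 0.999
grasp_force: 0.0
```

Emit:
{"fn": "arm_command", "kwargs": {"deltas": [{"hand": 85, "tx": 0, "ty": 0, "tz": 3, "wx": 0, "wy": 0, "wz": 0}, {"hand": 30, "tx": 0, "ty": 0, "tz": 0, "wx": 0, "wy": 0, "wz": 0}, {"hand": 10, "tx": 0, "ty": 0, "tz": 0, "wx": 0, "wy": 0, "wz": 0}, {"hand": 5, "tx": 0, "ty": 0, "tz": 0, "wx": 0, "wy": 0, "wz": 0}, {"hand": 5, "tx": 0, "ty": 0, "tz": 0, "wx": 0, "wy": 0, "wz": 0}, {"hand": 5, "tx": 0, "ty": 0, "tz": 0, "wx": 0, "wy": 0, "wz": 0}, {"hand": 5, "tx": 0, "ty": 0, "tz": 0, "wx": 0, "wy": 0, "wz": 0}, {"hand": 5, "tx": 0, "ty": 0, "tz": 0, "wx": 0, "wy": 0, "wz": 0}], "squeeze": 50}}

```text
clock: 6.2
eef_pos: [579.5, -230.8, 35.7]
tcp_rot: [3.135, -0.001, 0.081]
contact_force: [-0.6, -0.6, 3.2]
opening: 0.159
grasp_force: 49.1
```

Gripped, at an opening of 13.6 mm. I'll lift straight up and carry the rake over the middle of the bed, lined up with it.

Emit:
{"fn": "arm_command", "kwargs": {"deltas": [{"hand": 5, "tx": 0, "ty": 0, "tz": -10, "wx": 0, "wy": 0, "wz": 0}, {"hand": 5, "tx": 0, "ty": 0, "tz": -25, "wx": 0, "wy": 0, "wz": 0}, {"hand": 5, "tx": 0, "ty": 0, "tz": -30, "wx": 0, "wy": 0, "wz": 0}, {"hand": 5, "tx": 0, "ty": 0, "tz": -30, "wx": 0, "wy": 0, "wz": 0}, {"hand": 5, "tx": -9, "ty": -33, "tz": 0, "wx": 0, "wy": 0, "wz": -0.056}, {"hand": 5, "tx": -7, "ty": -34, "tz": 0, "wx": 0, "wy": 0, "wz": -0.056}, {"hand": 5, "tx": -5, "ty": -34, "tz": 0, "wx": 0, "wy": 0, "wz": -0.056}, {"hand": 5, "tx": -3, "ty": -34, "tz": 0, "wx": 0, "wy": 0, "wz": -0.056}]}}

```text
clock: 7.2
eef_pos: [532.9, -99.6, 130.2]
tcp_rot: [3.135, 0.001, 0.306]
contact_force: [-0.3, 0.4, -1.3]
opening: 0.15
grasp_force: 48.8
```

Emit:
{"fn": "arm_command", "kwargs": {"deltas": [{"hand": 5, "tx": 0, "ty": 0, "tz": 0, "wx": 0, "wy": 0, "wz": 0}, {"hand": 5, "tx": 0, "ty": 0, "tz": 0, "wx": 0, "wy": 0, "wz": 0}]}}

```text
clock: 7.45
eef_pos: [533.9, -100.9, 130.2]
tcp_rot: [3.135, 0.0, 0.305]
contact_force: [0.8, -0.4, -0.4]
opening: 0.155
grasp_force: 48.9
```

```bash
python3 - <<'E'
from h import *
import pickle
np.set_printoptions(precision=3,suppress=True)
s=r.sense();print(s['clock'],s['eef_pos'],s['tcp_rot'],s['contact_force'])
f={n:grab(n) for n in('wrist','top','scene')};pickle.dump(f,open('f2.pkl','wb'))
b=lambda im:im[...,::-1]
a=cv2.resize(b(f['wrist']['image']),(520,390));t=cv2.resize(b(f['top']['image'])[140:340,210:350],(280,400),interpolation=cv2.INTER_CUBIC);c=cv2.resize(b(f['scene']['image'])[210:380,190:450],(306,200))
o=np.zeros((600,800,3),np.uint8);o[:390,:520]=a;o[:400,520:]=t;o[400:,:306]=c;cv2.imwrite('pics/c2.png',o)
E
```

```text
7.45 [ 533.94  -100.889  130.186] [3.135 0.    0.305] [ 0.78  -0.391 -0.363]
```

View pics/c2.png

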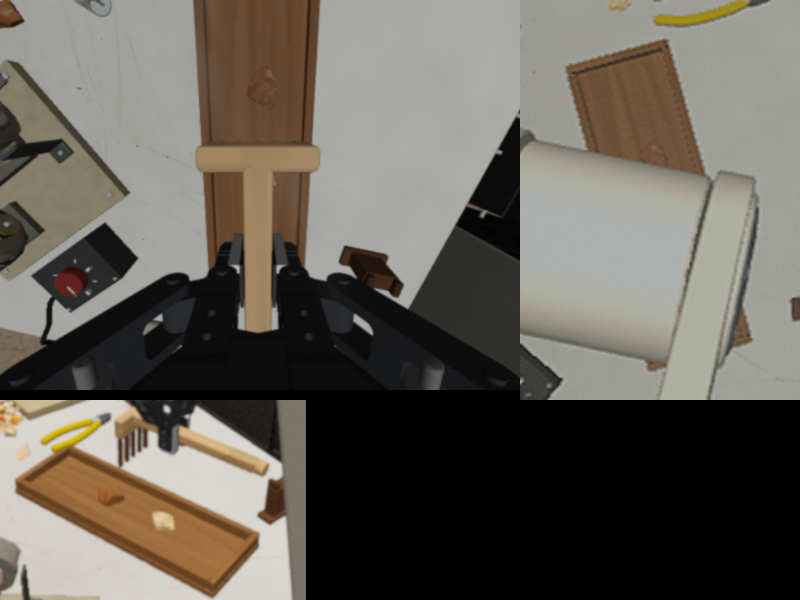

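The composite shows the rake centred over the bed with its head bar at wrist row ~158. The brown lump is at composite (263,88), slightly right of the centreline. The arm blocks the top view. I'll measure the bed sides and both lumps.

```bash
python3 - <<'E'
from h import *
import pickle
np.set_printoptions(precision=1,suppress=True)
F=pickle.load(open('f2.pkl','rb'));f=F['wrist'];fs=F['scene']
H=cv2.cvtColor(f['image'],cv2.COLOR_RGB2HSV).astype(int)
yaw=.305;c0=np.array([586.1,-84.8]);R=np.array([[np.cos(yaw),np.sin(yaw)],[-np.sin(yaw),np.cos(yaw)]])
for y in(20,60,100,140,240,260):
    x=np.flatnonzero(H[y,200:420,1]>90)+200
    a,b=[onz(f,u,y,24)[:2] for u in(x.min()-.5,x.max()+.5)];print(y,x.min(),x.max(),'bed y',R@(a-c0),R@(b-c0))
# brown lump centre: contour relative to floor colour
L=cv2.cvtColor(f['image'],cv2.COLOR_RGB2LAB).astype(float);reg=L[60:150,262:375];d=np.linalg.norm(reg-np.median(reg,(0,1)),axis=2)
m=cv2.morphologyEx((d>14).astype(np.uint8),cv2.MORPH_OPEN,np.ones((3,3)));cs,_=cv2.findContours(m,0,1)
for c in cs:
    if cv2.contourArea(c)>100:
        x,y,w,h=cv2.boundingRect(c);p=(x+w/2+262,y+h/2+60);print('brown',p,w,h,R@(onz(f,*p,15)[:2]-c0))
# scene: lumps, bbox
S=cv2.cvtColor(fs['image'],cv2.COLOR_RGB2HSV).astype(int)
z=((S[...,1]<115)&(S[...,2]>170)).astype(np.uint8)[285:335,300:355];cs,_=cv2.findContours(z,0,1)
for c in cs:
    if cv2.contourArea(c)>60:
        x,y,w,h=cv2.boundingRect(c);p=(x+w/2+300,y+h/2+285);print('pale',p,w,h,R@(onz(fs,*p,15)[:2]-c0))
s=r.sense();print(R@(s['eef_pos'][:2]-c0))
# rake head bar in wrist
z=((H[...,1]>60)&(H[...,2]>150)&(H[...,0]<30)).astype(np.uint8)
for y in(185,195,205):
    x=np.flatnonzero(z[y,230:410])+230;print(y,x.min(),x.max(),R@(onz(f,x.mean(),y,157)[:2]-c0))
E
```

```text
20 240 391 bed y [92.5 47.9] [ 92.7 -49.6]
60 243 389 bed y [69.5 47.5] [ 69.6 -49.7]
100 245 386 bed y [45.  47.7] [ 45.1 -49.2]
140 247 384 bed y [18.9 47.9] [ 18.9 -49.4]
240 252 378 bed y [-54.4  48.5] [-54.6 -49. ]
260 254 377 bed y [-70.7  47.8] [-70.9 -49.1]
pale (328.5, 312.5) 19 15 [-39.8  -6.3]
pale (341.5, 291.5) 27 13 [-27.8 -55.6]
[-54.8  -0.1]
185 243 392 [ 4.1 -1. ]
195 243 392 [ 0.6 -1. ]
205 249 391 [-2.8 -7.7]
```

Both lumps sit about 6 mm to the −y side. I'll start the rake 6 mm over and push at a slight diagonal back to the centreline. First I'll descend in the gap.

Emit:
{"fn": "arm_command", "kwargs": {"deltas": [{"hand": 5, "tx": 0, "ty": 6, "tz": 25, "wx": 0, "wy": 0, "wz": 0}, {"hand": 5, "tx": 0, "ty": 0, "tz": 30, "wx": 0, "wy": 0, "wz": 0}, {"hand": 5, "tx": 0, "ty": 0, "tz": 18, "wx": 0, "wy": 0, "wz": 0}, {"hand": 5, "tx": 0, "ty": 0, "tz": 8, "wx": 0, "wy": 0, "wz": 0}, {"hand": 5, "tx": 0, "ty": 0, "tz": 3, "wx": 0, "wy": 0, "wz": 0}, {"hand": 5, "tx": 0, "ty": 0, "tz": 0, "wx": 0, "wy": 0, "wz": 0}]}}

```text
clock: 8.35
eef_pos: [535.8, -106.9, 46.2]
tcp_rot: [3.135, 0.0, 0.305]
contact_force: [-0.3, -0.8, -0.7]
opening: 0.154
grasp_force: 48.9
```

Emit:
{"fn": "arm_command", "kwargs": {"deltas": [{"hand": 5, "tx": 10, "ty": 0, "tz": 0, "wx": 0, "wy": 0, "wz": 0}, {"hand": 5, "tx": 8, "ty": 0, "tz": 0, "wx": 0, "wy": 0, "wz": 0}, {"hand": 5, "tx": 6, "ty": -1, "tz": 0, "wx": 0, "wy": 0, "wz": 0}, {"hand": 5, "tx": 6, "ty": -1, "tz": 0, "wx": 0, "wy": 0, "wz": 0}, {"hand": 5, "tx": 6, "ty": -1, "tz": 0, "wx": 0, "wy": 0, "wz": 0}, {"hand": 5, "tx": 6, "ty": -1, "tz": 0, "wx": 0, "wy": 0, "wz": 0}, {"hand": 5, "tx": 6, "ty": -1, "tz": 0, "wx": 0, "wy": 0, "wz": 0}, {"hand": 5, "tx": 0, "ty": 0, "tz": 0, "wx": 0, "wy": 0, "wz": 0}]}}

```text
clock: 9.35
eef_pos: [580.0, -87.5, 45.7]
tcp_rot: [3.135, 0.001, 0.305]
contact_force: [-0.4, -0.4, -1.6]
opening: 0.156
grasp_force: 48.9
```

```bash
cat >> h.py <<'E'
yaw=.305;c0=np.array([586.1,-84.8]);RB=np.array([[np.cos(yaw),np.sin(yaw)],[-np.sin(yaw),np.cos(yaw)]])
def bed(p):return np.round(RB@(np.asarray(p)[:2]-c0),1)
E
python3 - <<'E'
from h import *
import pickle
s=r.sense();print(s['clock'],bed(s['eef_pos']),s['eef_pos'],s['tcp_rot'],s['contact_force'])
f={n:grab(n) for n in('wrist','scene')};pickle.dump(f,open('f3.pkl','wb'))
b=lambda im:im[...,::-1]
a=cv2.resize(b(f['wrist']['image'])[:280],(400,175));c=cv2.resize(b(f['scene']['image'])[215:385,190:420],(800,591),interpolation=cv2.INTER_CUBIC)[:420]
o=np.zeros((600,800,3),np.uint8);o[425:,:400]=a;o[:420]=c;cv2.imwrite('pics/c3.png',o)
E
```

```text
9.35 [-6.6 -0.7] [580.03957167 -87.45165222  45.65368697] [3.13523355e+00 8.58745832e-04 3.04988803e-01] [-0.41504859 -0.37381278 -1.62528272]
```

View pics/c3.png

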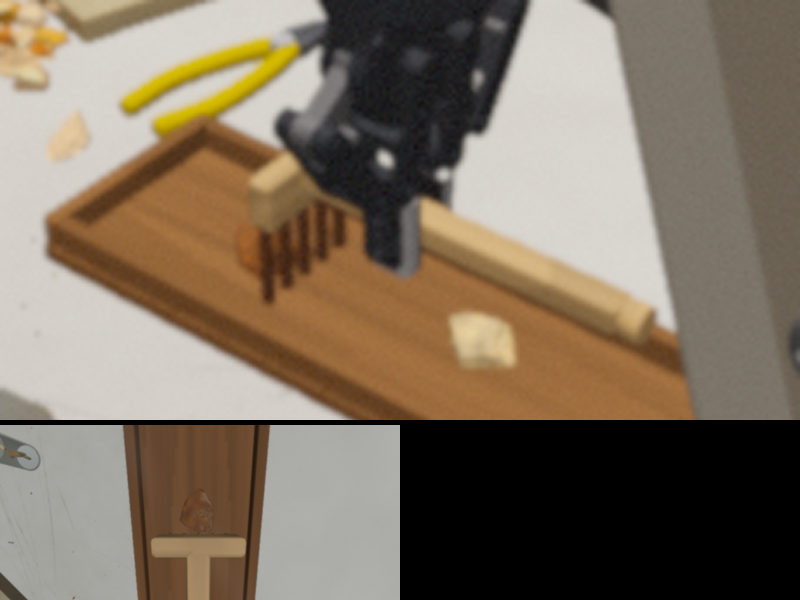

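The brown lump is against the pegs and centred across the bed, at wrist composite (197,511). I'll compute where it sits.

```bash
python3 - <<'E'
from h import *
import pickle
f=pickle.load(open('f3.pkl','rb'))['wrist']
for r_ in(104,106):print('far edge',[bed(onz(f,313,r_,z)) for z in(8,15,20)])
print('left',bed(onz(f,181*1.6,140,14)),'right',bed(onz(f,214*1.6,140,14)),'bar far',bed(onz(f,315,180,70)))
print('walls',[bed(onz(f,u*1.6,120,24)) for u in(128,264)])
E
```

```text
far edge [array([83.9, -0.3]), array([83.2, -0.3]), array([82.7, -0.3])]
far edge [array([83. , -0.3]), array([82.3, -0.3]), array([81.9, -0.3])]
left [66.8 11.3] right [ 66.8 -14.8] bar far [53.5 -1.2]
walls [array([75.5, 49.1]), array([ 75.6, -50.4])]
```

Emit:
{"fn": "arm_command", "kwargs": {"deltas": [{"hand": 5, "tx": 3, "ty": 0, "tz": 0, "wx": 0, "wy": 0, "wz": 0}, {"hand": 5, "tx": 0, "ty": 0, "tz": 0, "wx": 0, "wy": 0, "wz": 0}, {"hand": 5, "tx": -6, "ty": 0, "tz": 0, "wx": 0, "wy": 0, "wz": 0}, {"hand": 5, "tx": -18, "ty": 2, "tz": 0, "wx": 0, "wy": 0, "wz": 0}, {"hand": 5, "tx": -24, "ty": 2, "tz": 0, "wx": 0, "wy": 0, "wz": 0}, {"hand": 5, "tx": -18, "ty": 2, "tz": 0, "wx": 0, "wy": 0, "wz": 0}, {"hand": 5, "tx": -7, "ty": 0, "tz": 0, "wx": 0, "wy": 0, "wz": 0}, {"hand": 5, "tx": 0, "ty": 0, "tz": 0, "wx": 0, "wy": 0, "wz": 0}]}}

```text
clock: 10.45
eef_pos: [514.5, -114.6, 46.0]
tcp_rot: [3.135, 0.001, 0.304]
contact_force: [-0.1, 0.5, -0.4]
opening: 0.157
grasp_force: 48.9
```

Emit:
{"fn": "arm_command", "kwargs": {"deltas": [{"hand": 5, "tx": -5, "ty": -1, "tz": 0, "wx": 0, "wy": 0, "wz": 0}, {"hand": 5, "tx": -5, "ty": -1, "tz": 0, "wx": 0, "wy": 0, "wz": 0}, {"hand": 5, "tx": -5, "ty": -1, "tz": 0, "wx": 0, "wy": 0, "wz": 0}, {"hand": 5, "tx": -5, "ty": -1, "tz": 0, "wx": 0, "wy": 0, "wz": 0}, {"hand": 5, "tx": -5, "ty": -1, "tz": 0, "wx": 0, "wy": 0, "wz": 0}, {"hand": 5, "tx": -5, "ty": -1, "tz": 0, "wx": 0, "wy": 0, "wz": 0}, {"hand": 5, "tx": 0, "ty": 0, "tz": 0, "wx": 0, "wy": 0, "wz": 0}]}}

```text
clock: 11.32
eef_pos: [483.7, -117.7, 45.8]
tcp_rot: [3.136, 0.001, 0.304]
contact_force: [0.2, 0.7, -1.7]
opening: 0.155
grasp_force: 48.9
```

```bash
python3 - <<'E'
from h import *
import pickle
s=r.sense();print(s['clock'],bed(s['eef_pos']),s['eef_pos'],s['tcp_rot'],s['contact_force'])
f={n:grab(n) for n in('wrist','scene')};pickle.dump(f,open('f4.pkl','wb'))
b=lambda im:im[...,::-1]
a=cv2.resize(b(f['wrist']['image'])[:280],(400,175));c=cv2.resize(b(f['scene']['image'])[215:385,190:420],(800,591),interpolation=cv2.INTER_CUBIC)[:420]
o=np.zeros((600,800,3),np.uint8);o[425:,:400]=a;o[:420]=c;cv2.imwrite('pics/c4.png',o)
S=cv2.cvtColor(f['scene']['image'],cv2.COLOR_RGB2HSV).astype(int)
z=((S[...,1]<115)&(S[...,2]>150)).astype(np.uint8)
z[:, :300]=0;z[:,385:]=0;z[:285]=0;z[360:]=0;cs,_=cv2.findContours(z,0,1)
for q in cs:
    if cv2.contourArea(q)>40:
        x,y,w,h=cv2.boundingRect(q);p=(x+w/2,y+h/2);print(p,w,h,bed(onz(f['scene'],*p,15)))
E
```

```text
11.325 [-107.6   -0.6] [ 483.70711813 -117.71213264   45.77117792] [3.13550802e+00 1.44486534e-03 3.04450664e-01] [ 0.24118654  0.73094028 -1.74295228]
(317.5, 350.5) 35 19 [-71.8  62.5]
(346.5, 322.0) 21 16 [-70.8  -5.2]
(379.5, 303.0) 11 22 [-85.7 -66.9]
(331.0, 291.5) 20 13 [-15.6 -46.3]
```

View pics/c4.png

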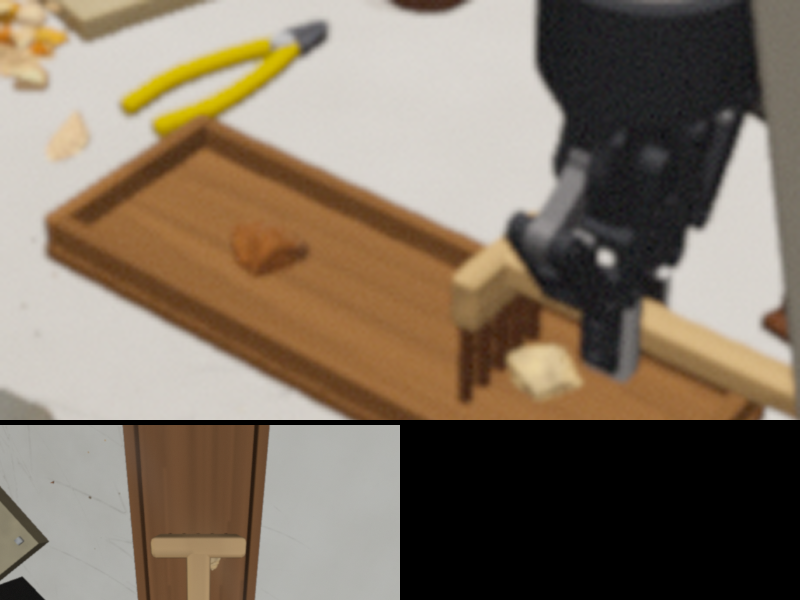

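The brown lump is at composite (265,248) and the pale one at (543,370), both near the middles of their halves. I'll back off, lift out, and carry the rake back over its rest.

Emit:
{"fn": "arm_command", "kwargs": {"deltas": [{"hand": 5, "tx": 8, "ty": 0, "tz": 0, "wx": 0, "wy": 0, "wz": 0}, {"hand": 5, "tx": 0, "ty": 0, "tz": -25, "wx": 0, "wy": 0, "wz": 0}, {"hand": 5, "tx": 0, "ty": 0, "tz": -30, "wx": 0, "wy": 0, "wz": 0}, {"hand": 5, "tx": 0, "ty": 0, "tz": -30, "wx": 0, "wy": 0, "wz": 0}, {"hand": 5, "tx": 12.3, "ty": 34.2, "tz": 0, "wx": 0, "wy": 0, "wz": 0.056}, {"hand": 5, "tx": 14.2, "ty": 33.4, "tz": 0, "wx": 0, "wy": 0, "wz": 0.056}, {"hand": 5, "tx": 16, "ty": 32.6, "tz": 0, "wx": 0, "wy": 0, "wz": 0.056}, {"hand": 5, "tx": 18, "ty": 31.6, "tz": 0, "wx": 0, "wy": 0, "wz": 0.056}]}}

```text
clock: 12.42
eef_pos: [581.2, -231.2, 131.6]
tcp_rot: [3.135, -0.001, 0.079]
contact_force: [0.7, 0.6, -1.0]
opening: 0.15
grasp_force: 49.0
```

Emit:
{"fn": "arm_command", "kwargs": {"deltas": [{"hand": 5, "tx": 0, "ty": 0, "tz": 0, "wx": 0, "wy": 0, "wz": 0}, {"hand": 5, "tx": 0, "ty": 0, "tz": 0, "wx": 0, "wy": 0, "wz": 0}]}}

```text
clock: 12.68
eef_pos: [579.5, -229.8, 131.1]
tcp_rot: [3.136, 0.001, 0.081]
contact_force: [-0.3, -0.5, -0.3]
opening: 0.153
grasp_force: 49.0
```

```bash
python3 - <<'E'
from h import *
import pickle
s=r.sense();print(s['clock'],s['eef_pos'],s['tcp_rot'])
plan([579.5,-230.8,s['eef_pos'][2]],[3.135,-.001,.081],1)
f={n:grab(n) for n in('top','scene')};pickle.dump(f,open('f5.pkl','wb'))
b=lambda im:im[...,::-1]
t=cv2.resize(b(f['top']['image'])[140:340,210:350],(420,600),interpolation=cv2.INTER_CUBIC);c=cv2.resize(b(f['scene']['image'])[215:385,190:420],(380,281))
o=np.zeros((600,800,3),np.uint8);o[:,:420]=t;o[:281,420:]=c;cv2.imwrite('pics/c5.png',o)
E
```

```text
12.675 [ 579.47036921 -229.80369656  131.11254178] [3.13595014e+00 7.06959297e-04 8.10283851e-02]
0 [-0.1  1.   0. ] [-0.001  0.002  0.   ]
```

View pics/c5.png

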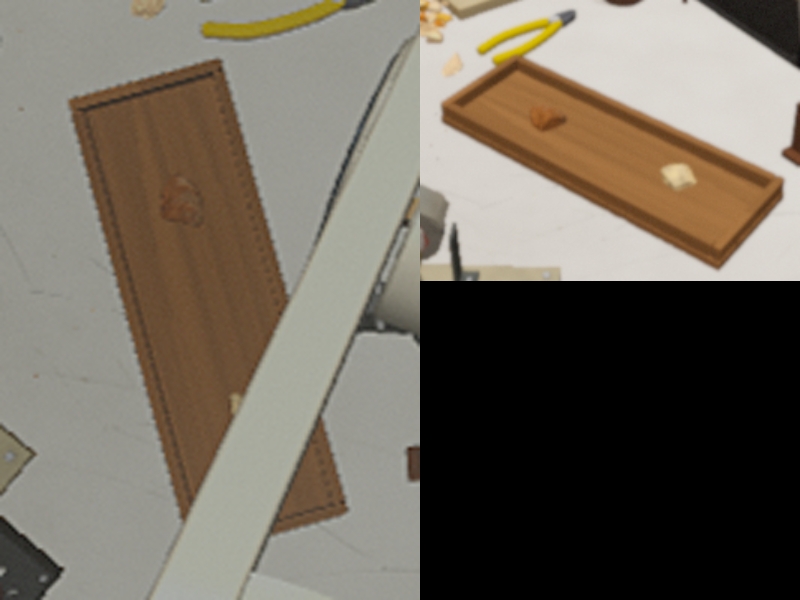

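The top view shows the brown lump at composite (182,202) and the scene view shows the pale one at (678,177). That was my eleventh viewed picture, one over the limit, so I'll use only numbers from here. Next I'll lower the rake into its rest and check the lump positions.

Emit:
{"fn": "arm_command", "kwargs": {"deltas": [{"hand": 5, "tx": 0, "ty": 1, "tz": 30, "wx": 0, "wy": 0, "wz": 0}, {"hand": 5, "tx": 0, "ty": 0, "tz": 25, "wx": 0, "wy": 0, "wz": 0}, {"hand": 5, "tx": 0, "ty": 0, "tz": 15, "wx": 0, "wy": 0, "wz": 0}, {"hand": 5, "tx": 0, "ty": 0, "tz": 8, "wx": 0, "wy": 0, "wz": 0}, {"hand": 5, "tx": 0, "ty": 0, "tz": 5, "wx": 0, "wy": 0, "wz": 0}, {"hand": 5, "tx": 0, "ty": 0, "tz": 5, "wx": 0, "wy": 0, "wz": 0}, {"hand": 5, "tx": 0, "ty": 0, "tz": 3, "wx": 0, "wy": 0, "wz": 0}, {"hand": 5, "tx": 0, "ty": 0, "tz": 0, "wx": 0, "wy": 0, "wz": 0}]}}

```text
clock: 13.78
eef_pos: [580.0, -231.9, 40.6]
tcp_rot: [3.135, -0.0, 0.081]
contact_force: [-0.2, 0.6, -1.4]
opening: 0.156
grasp_force: 49.0
```

```bash
python3 - <<'E'
from h import *
import pickle
f=pickle.load(open('f5.pkl','rb'))
print('brown',bed(onz(f['top'],270.3,207,15)),bed(onz(f['scene'],266.3,286.4,15)))
print('brown tri',(t:=tri(f['top'],(270.3,207),f['scene'],(266.3,286.4))),bed(t[0]))
print('pale',bed(onz(f['scene'],346.2,322.1,14)))
s=r.sense();print(s['eef_pos'],s['tcp_rot'],s['contact_force'])
E
```

```text
brown [67.  -1.2] [66.8  1.5]
brown tri (array([651.08453639, -65.09773273,  12.9494292 ]), np.float64(1.4146171360444864)) [67.9 -0.7]
pale [-70.   -5.7]
[ 579.98551623 -231.91233045   40.58809125] [ 3.13524651e+00 -3.05522543e-04  8.06100323e-02] [-0.16134848  0.6003685  -1.40833881]
```

Emit:
{"fn": "arm_command", "kwargs": {"deltas": [{"hand": 5, "tx": 0, "ty": -0.8, "tz": 2.5, "wx": 0, "wy": 0, "wz": 0}, {"hand": 5, "tx": 0, "ty": 0, "tz": 2, "wx": 0, "wy": 0, "wz": 0}, {"hand": 5, "tx": 0, "ty": 0, "tz": 0, "wx": 0, "wy": 0, "wz": 0}, {"hand": 5, "tx": 0, "ty": 0, "tz": 0, "wx": 0, "wy": 0, "wz": 0}]}}

```text
clock: 14.28
eef_pos: [579.9, -231.1, 36.1]
tcp_rot: [3.135, -0.0, 0.081]
contact_force: [0.4, -0.2, -1.7]
opening: 0.155
grasp_force: 49.0
```

Emit:
{"fn": "arm_command", "kwargs": {"deltas": [{"hand": 20, "tx": 0, "ty": 0, "tz": 0, "wx": 0, "wy": 0, "wz": 0}, {"hand": 40, "tx": 0, "ty": 0, "tz": 0, "wx": 0, "wy": 0, "wz": 0}, {"hand": 60, "tx": 0, "ty": 0, "tz": 0, "wx": 0, "wy": 0, "wz": 0}, {"hand": 60, "tx": 0, "ty": 0, "tz": 0, "wx": 0, "wy": 0, "wz": 0}, {"hand": 60, "tx": 0, "ty": 0, "tz": -15, "wx": 0, "wy": 0, "wz": 0}, {"hand": 60, "tx": 0, "ty": 0, "tz": -35, "wx": 0, "wy": 0, "wz": 0}, {"hand": 60, "tx": 0, "ty": 0, "tz": -40, "wx": 0, "wy": 0, "wz": 0}, {"hand": 60, "tx": 0, "ty": 0, "tz": -40, "wx": 0, "wy": 0, "wz": 0}]}}

```text
clock: 15.28
eef_pos: [579.8, -230.3, 168.4]
tcp_rot: [3.135, -0.001, 0.081]
contact_force: [0.9, 0.7, -0.5]
opening: 0.705
grasp_force: 0.0
```

Emit:
{"fn": "arm_command", "kwargs": {"deltas": [{"hand": 60, "tx": 0, "ty": 0, "tz": -20, "wx": 0, "wy": 0, "wz": 0}, {"hand": 60, "tx": 0, "ty": 0, "tz": 0, "wx": 0, "wy": 0, "wz": 0}, {"hand": 60, "tx": 0, "ty": 0, "tz": 0, "wx": 0, "wy": 0, "wz": 0}]}}

```text
clock: 15.65
eef_pos: [579.3, -230.0, 185.6]
tcp_rot: [3.136, 0.0, 0.081]
contact_force: [1.2, 0.6, 0.1]
opening: 0.703
grasp_force: 0.0
```

```bash
python3 - <<'E'
from h import *
np.set_printoptions(precision=2,suppress=True)
s=r.sense();print(s['clock'],s['eef_pos'],s['contact_force'],s['opening'])
f=grab('wrist')
H=cv2.cvtColor(f['image'],cv2.COLOR_RGB2HSV).astype(int)
m=((H[...,1]>60)&(H[...,2]>120)&(H[...,0]<30)).astype(np.uint8);z=np.zeros_like(m);z[140:350,285:365]=m[140:350,285:365]
ys=np.flatnonzero(z[:,315:332].sum(1)>4);rr=[(y,np.flatnonzero(z[y]).mean()) for y in range(175,275,10)];k=np.polyfit(*zip(*rr),1)
print('rake',[onz(f,np.polyval(k,y),y,62) for y in(ys.min(),ys.max()+1)])
# lumps: local colour outliers on the bed floor
L=cv2.cvtColor(f['image'],cv2.COLOR_RGB2LAB).astype(float)
for n,c in(('brown',(67.5,0)),('pale',(-70,-5))):
    w=RB.T@np.array(c)+c0;u=proj(f,np.r_[w,14]).astype(int);reg=L[u[1]-27:u[1]+27,u[0]-27:u[0]+27]
    if reg.size==0: print(n,u);continue
    d=np.linalg.norm(reg-np.median(reg,(0,1)),axis=2);q=cv2.morphologyEx((d>16).astype(np.uint8),cv2.MORPH_OPEN,np.ones((3,3)))
    cs=cv2.findContours(q,0,1)[0];c=max(cs,key=cv2.contourArea);x,y,ww,hh=cv2.boundingRect(c);print(n,ww,hh,bed(onz(f,x+ww/2+u[0]-27,y+hh/2+u[1]-27,14)))
E
```

```text
15.65 [ 579.28 -229.97  185.55] [1.24 0.55 0.07] 0.7028677092856843
rake [array([ 639.97, -227.58,   62.  ]), array([ 470.76, -241.44,   62.  ])]
brown 7 6 [80.2 -5.5]
pale 30 23 [-69.4  -9.5]
```

The rake is back in its rest where it started. The lumps measure about (+67.5, 0) and (−70, −5) mm in the bed, so I'll hand in.

```bash
python3 -c "
from rig import r
print(r.sign_off())"
```

```text
the job is handed in; nothing more can be done
None
```

I handed the job in at about 16 s: brown lump at about x = +67.5, y = 0 mm and pale lump at about x = −70, y = −5 mm in the bed, rake back in its rest; I viewed 11 pictures, one over the limit of 10.

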